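Set the lens carriage against the red stop of the focusing rail

ROBOT

A 6-joint arm with a two-finger parallel gripper is mounted at the origin on the work surface. World frame = base frame: x ahead of the robot, y to its left, z up, the work surface at z = 0. Lengths are in mm, angles in degrees, forces in N, time in s.
With the tool pointing down it reaches from about 300 to 850 mm from the base axis. Payload 4.2 kg.
Tool frame: the origin (TCP) lies midway between the tips of the shut fingers; the grasp point (between the pads) lies 19 mm behind it; z points along the fingers, y is the direction in which the jaws open and shut (so a half turn about z gives the same grasp; the last joint's range is limited). The gripper opens to 91 mm and grips with 3 to 60 N. Pads are 32 mm wide; open, the fingers measure 118 mm over their backs; the gripper's body (76 mm by 178 mm) begins 60 mm behind the grasp point.
Start: joints at [-1.146, 18.312, 89.639, -0, 72.044, -1.146], TCP at [575.016, 0, 213.976] pointing down, gripper open.
Joint ranges: [-177.97, 177.97], [-48.28, 115.42], [12.27, 149.76], [-77.06, 257.06], [2.81, 150.46], [-146.56, 146.56]. Speed limits (degrees/s): [147.25, 147.25, 180, 180, 180, 180].

INTERFACE

Orientations are given as [roll, pitch, yaw] about the fixed x, y, z axes, in that order (R = Rz(yaw) Ry(pitch) Rx(roll)).
In Python, from workcell import env gives the robot as it stands.
- The arm moves only by the shell command python3 -m jog 'ROWS' [FORCE]. ROWS is JSON, a list of rows, each an object of numbers: "dx", "dy", "dz": the shift along the world's x, y, z in m; "wx", "wy", "wz": the turn, a rotation vector about the world's x, y, z in rad; "grip": the gripper's target within -1 to 1 (shut at 1, half-way at 0, fully open at -1). In form: [{"dx": .., "dy": .., "dz": .., "wx": .., "wy": .., "wz": .., "grip": ..}, ...]. A call has 1 to 10 rows; each row shifts and turns the commanded pose from where the row before left it; what a row does not reach is not made up. A row lasts 1/10 s, in which the tool goes at most 50 mm and 8.59 degrees, less where a joint would pass 70% of its speed; a pose out of reach is approached as far as the arm can. A call with a gripper value outside its range is refused whole. The fingers move at their own pace and stop on an object; FORCE is the grip in N (left out, the last holds). Time passes only in rows, so rows that do not move let the fingers close. It gives the time, the measured TCP pose, the force and the opening at its end, in the units of the state.
- env.state(): the state, without advancing time (a new reading comes with each control period).
- env.grab_frame(name): name is "scene" or "side" or "wrist"; returns the picture (420x560x3 uint8, red, green, blue); there is no depth.
- env.get_calibration(name): a dict with "fx", "fy", "cx", "cy" (pixels), "k1" (the pictures are not rectified: a ray, as slopes to the right and down, at radius r is drawn at 1 + k1 r^2 times it, then the intrinsics apply), "R" (3x3) and "t" (3): a world point X has camera coordinates R X + t. Camera axes: x right, y down, z forward; pixel columns grow to the right and rows downward; lengths in mm; the calibration is good to about 2 mm. A picture is of the moment at which its call begins: read the wrist's pose just before it. get_calibration takes no time and is no camera call; for the wrist camera it gives the pose at the moment of the call.
- env.job_done(): hands the job in, once; it reports no verdict.
The state is a dict: "time_s": time; "qpos": joint angles; "qvel": joint speeds; "effort": joint torques, N m; "ee_pos": TCP position; "ee_rot": TCP orientation; "force": force on the tool from outside, world axes, zero at the start; "torque": the same for the moment, N m; "gripper_width": finger opening in mm.
Only numpy, scipy, OpenCV 4.12 (cv2) and the standard library are available. Lean on these libraries where they do the work, as an engineer would, in place of code of your own. Each camera call takes 0.05 s, during which the arm holds its last target. There are 200 camera calls.

TASK

On the focusing rail, put the closed fingertips on the blue plate in the middle of the lens carriage and press it well down to free the brake, then, keeping it pressed, gently push the carriage along until it rests against the red stop, and let the plate spring up again so that the brake holds it there. Only press and push: never drag the carriage with the brake on, ram the stop, touch the lens, or shift the other things on the table.

Things in the scene. Friction and masses are not known exactly. Their poses are not given: they have to be found in the camera images.
- plate_top (a point): Centre of the top face of the blue brake-release plate in the middle of the lens carriage, 53 mm above the table when up; moves with the plate. Plate: 40 mm across the rail, 60 mm along it, flat but for a ridge 8 mm tall across each of its two ends (50 mm between the ridges; its long sides are open).
- release (a joint): How far the blue plate is pressed down (m): 0 up, 0.006 at its bottom stop. Spring: 12 N starts it, 16 N at the bottom. While it is up, a brake shoe grips the rail and holds the carriage (a side push of some 10 N would drag it, which must not be); from 1 mm down it runs freely (about 1 N). Let go, it springs up and the brake bites again.
- carriage (a joint): Position of the carriage along the rail (m): 0 at the rail's middle, growing along the rail's +y. The carriage is a dark saddle on the rail, 140 mm long, 58 mm wide, top 43 mm above the table; its end faces lie 70 mm from the plate's centre along the rail.
- rail: The fixed aluminium rail, 520 mm long, 44 mm wide, top 30 mm above the table. Origin on the table under its middle; its y axis runs along the rail, x across it, z up. A small lit test slide stands on its +y end, 225 mm from the middle, up to 98 mm above the table.
- lens: The lens in its black ring, upright on the carriage 58 mm from its middle towards the rail's +y: ring 40 mm across, top 96 mm above the table; 49 mm stay clear between the plate's centre and its foot. Origin under the middle of its foot, 43 mm above the table; axes as the rail's. Not to be touched.
- stop_red: The red stop, a block clamped on the rail on either side of the carriage: 24 mm along the rail (faces 12 mm from its middle), 64 mm across, top 46 mm, its screw head 56 mm above the table. Origin on the table under its middle, axes as the rail's. The carriage is against it when this origin and the plate's centre are 82 mm apart, seen from above.
- stop_black: The black stop, like the red one, clamped on the other side of the carriage: not the one wanted. Origin on the table under its middle.
- objective: Bystander: microscope objective of bright steel, standing on its thread, 31 mm across, 45 mm tall. Origin under its middle.
- post: Bystander: plain steel optical post standing upright, 12.7 mm across, 75 mm tall. Origin under its middle.
- slide_box: Bystander: green closed slide box lying flat, 85 x 98 x 30 mm. Origin under its middle.
- driver: Bystander: screwdriver with a yellow handle lying on the table, about 170 mm long.
- lens_tube: Bystander: black lens tube standing upright, 31 mm across, 40 mm tall. Origin under its middle.
- screw_jar: Bystander: small jar with a white lid, 44 mm across, 50 mm tall. Origin under its middle.

How it is judged (in metres and radians):
On the way, in this order (a step that is already met when the one before it is completed fails the run):
1. the blue plate is pressed down (2.5 mm or more) before the carriage has gone anywhere (less than 10 mm) (value of joint release above 0.0025 m and distance of lens from where it was at the start of the episode below 0.01 m), for 0.1 s.
2. with the plate still pressed, the carriage comes up to the red stop (value of joint release above 0.001 m and horizontal distance between plate_top and stop_red below 0.0845 m), for 0.1 s.
At the end, for the whole second after the job is handed in: The carriage stands still against the red stop (gap under 2.5 mm) and the blue plate is back up (within 1 mm), so that the brake holds (horizontal distance between plate_top and stop_red below 0.0845 m and value of joint release below 0.001 m and linear speed of lens below 0.005 m/s); the robot touches nothing.
It fails at once if the carriage is dragged along with its brake on (faster than 5 mm/s, plate pressed less than 0.5 mm) (value of joint release below 0.0005 m and (velocity of joint carriage above 0.005 m/s or velocity of joint carriage below -0.005 m/s)).
It fails at once if the red stop is rammed (more than 60 N) (contact force between stop_red and anything else above 60 N).
It fails at once if the lens is touched (more than 1 N) (contact force between lens and anything else above 1 N).
It fails at once if another thing on the table is shifted or lifted (more than 15 mm) (distance of any of objective, post, slide_box, driver, lens_tube, screw_jar from where it was at the start of the episode above 0.015 m).
It also fails if it takes over 42 s, if anything falls off the work surface, if the arm or the gripper's body presses on something with over 40 N, if the wrist force passes 120 N, or if a joint passes its speed limit or range.

## Working session

There is one attempt and no reset: what is moved stays moved. The work goes in short steps, Python scripts to look and compute and a shell command to move; the robot and the scene stay as the last step left them, time stands still between calls to the robot, and variables do not carry over. Pictures are saved under pics/ and viewed, about 8 in all and at most 12, crops included, and the job is handed in when it is done.

```bash
mkdir -p pics; ls; python3 - <<'E'
from workcell import env
import cv2
print(env.state())
for n in ("scene","side"):
    im=env.grab_frame(n); cv2.imwrite(f"pics/{n}0.png",im[:,:,::-1]); print(env.get_calibration(n))
E
```

```text
pics
{'time_s': 0.0, 'qpos': array([-1.14576843e+00,  1.83512180e+01,  8.97080142e+01, -1.62655422e-03,
        7.20419856e+01, -1.14517953e+00]), 'qvel': array([-0.02003764,  0.03512149,  0.01074425, -0.02862853,  0.09093131,
        0.06398145]), 'effort': array([-5.01459035e-04, -4.12465632e+01, -2.31973493e+01,  7.28826877e-02,
        4.58198413e-02, -1.41870069e-04]), 'ee_pos': array([5.74490026e+02, 3.37661263e-03, 2.13113614e+02]), 'ee_rot': array([-1.79898771e+02, -4.76805091e-04,  8.99999135e+01]), 'force': array([-0.80087494,  0.17210708,  0.26643184]), 'torque': array([0.01957719, 0.00244089, 0.03060442]), 'gripper_width': 91.11301111761213}
{'fx': 427.5055222144202, 'fy': 427.5055222144202, 'cx': 274.83787259971734, 'cy': 207.05719109404063, 'k1': -0.08288096144622382, 'R': array([[ 0.16108326,  0.98668348, -0.0225364 ],
       [ 0.50699066, -0.10231817, -0.85585715],
       [-0.846766  ,  0.12643851, -0.51672106]]), 't': array([ -87.96578022, -202.8230135 , 1176.03109797])}
{'fx': 469.16753216206786, 'fy': 469.16753216206786, 'cx': 286.9476235513464, 'cy': 212.2552197021736, 'k1': -0.0009249589397711688, 'R': array([[ 0.97106918, -0.2386423 ,  0.0086319 ],
       [-0.17397504, -0.73176482, -0.65897871],
       [ 0.16357671,  0.63841218, -0.75211206]]), 't': array([-536.96319443,  118.40171459,  687.74549271])}
```

View pics/scene0.png

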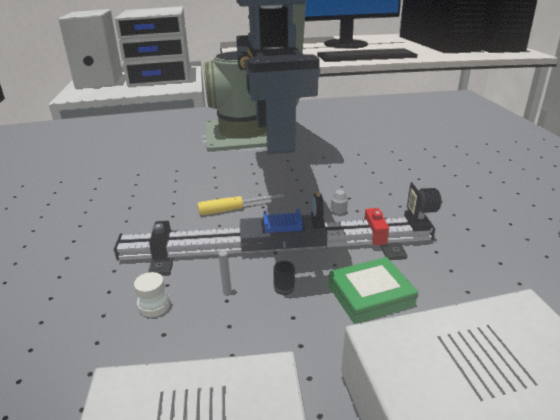

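View pics/side0.png

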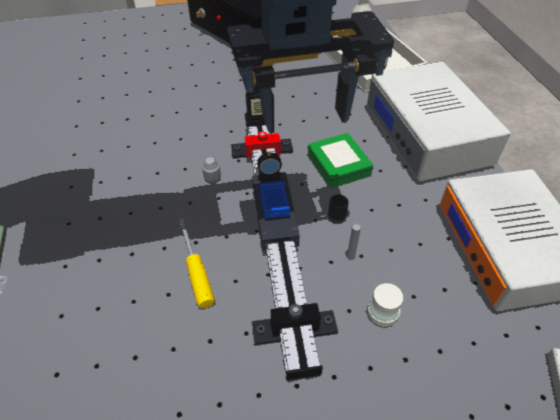

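The scene view shows the rail running about along +y. The blue plate is at (283,222), the lens at (318,210) and the red stop at (377,226). The side view has the plate at (274,201), the red stop at (263,147) and the black stop at (295,320). The red stop is therefore on the +y side, beyond the lens.

```bash
cat > h.py <<'E'
import cv2, numpy as np
from workcell import env
def pix2w(c,uv,z):
    K=np.array([[c['fx'],0,c['cx']],[0,c['fy'],c['cy']],[0,0,1]])
    p=cv2.undistortPoints(np.array(uv,float).reshape(-1,1,2),K,np.array([c['k1'],0,0,0]))[:,0]
    R=np.array(c['R']);t=np.array(c['t']);o=-R.T@t
    d=np.c_[p,np.ones(len(p))]@R
    return o+d*((z-o[2])/d[:,2])[:,None]
def blob(im,col,roi=None):
    r,g,b=[im[:,:,i].astype(int) for i in range(3)]
    m=((b>90)&(b>r+60)&(b>g+50)) if col=='blue' else ((r>110)&(r>g+80)&(r>b+80))
    m=m.astype(np.uint8)
    if roi: q=np.zeros_like(m);x0,y0,x1,y1=roi;q[y0:y1,x0:x1]=1;m*=q
    n,l,s,ce=cv2.connectedComponentsWithStats(m)
    k=1+np.argmax(s[1:,4]); M=(l==k).astype(np.uint8)
    return ce[k],s[k],cv2.minAreaRect(cv2.findNonZero(M)),M
E
python3 - <<'E'
from h import *
for n,rb,rr in (("scene",(230,190,340,250),(340,190,400,260)),("side",(240,160,310,230),(230,120,300,170))):
    im=cv2.imread(f"pics/{n}0.png")[:,:,::-1];c=env.get_calibration(n)
    ce,s,mr,M=blob(im,'blue',rb);print(n,'blue',ce,s,pix2w(c,[ce],55).round(1)); 
    print(pix2w(c,cv2.boxPoints(mr),55).round(0).tolist())
    ce,s,mr,M=blob(im,'red',rr);print('red',ce,s,pix2w(c,[ce],46).round(1))
c=env.get_calibration("side")
print('plate',pix2w(c,[[274,201]],53).round(1),'rail -y end',pix2w(c,[[304,370]],30).round(1),'screw',pix2w(c,[[263,136]],56).round(1),'blk screw',pix2w(c,[[295,311]],56).round(1))
c=env.get_calibration("scene")
print('blk screw',pix2w(c,[[161,226]],56).round(1),'red screw',pix2w(c,[[377,214]],56).round(1))
im=cv2.imread("pics/side0.png");a=cv2.resize(im[115:255,215:345],None,fx=4,fy=4,interpolation=cv2.INTER_CUBIC)
cv2.imwrite("pics/sc.png",a)
E
```

```text
scene blue [266.46875  221.359375] [264 214   7  15  64] [[536.4 -10.9  55. ]]
[[515.0, -16.0, 55.0], [512.0, -8.0, 55.0], [555.0, -7.0, 55.0], [558.0, -15.0, 55.0]]
red [376.60465116 219.19379845] [366 208  23  22 258] [[552.  171.3  46. ]]
side blue [274.51356589 200.55813953] [261 182  29  36 516] [[534.8  10.4  55. ]]
[[520.0, 51.0, 55.0], [562.0, 50.0, 55.0], [552.0, -24.0, 55.0], [513.0, -22.0, 55.0]]
red [261.89811321 141.27358491] [245 131  36  26 530] [[546.7 165.8  46. ]]
plate [[534.2  11.4  53. ]] rail -y end [[ 511.7 -255.9   30. ]] screw [[549.4 167.9  56. ]] blk screw [[ 517.2 -187.3   56. ]]
blk screw [[ 518.5 -180.3   56. ]] red screw [[551.7 171.1  56. ]]
```

View pics/sc.png

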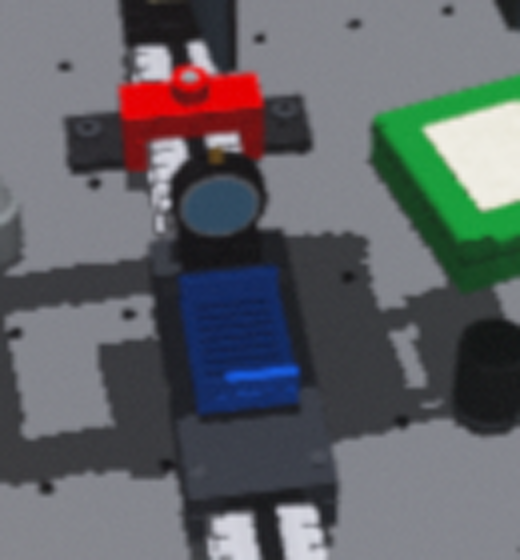

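The crop shows the plate clear, with the lens ahead of it and the red stop beyond. The rail is turned by about -5.3° and its direction is (0.092, 0.996). The plate is near (535,12) and has about 76 mm to travel. I'll go above it with the fingers shut and look from close by.

```bash
python3 -m jog '[{"dx":-0.02,"dy":0.006,"wz":-0.046,"grip":1},{"dx":-0.0195,"dy":0.006,"wz":-0.046,"grip":1},{"dz":-0.03,"grip":1},{"dz":-0.03,"grip":1},{"grip":1},{"grip":1},{"grip":1},{"grip":1}]' 20
python3 - <<'E'
from h import *
s=env.state();print(s['ee_pos'],s['ee_rot'],s['force'],s['gripper_width'])
c=env.get_calibration("wrist");im=env.grab_frame("wrist");cv2.imwrite("pics/w1.png",im[:,:,::-1]);print(c)
np.save("cw1.npy",c,allow_pickle=True)
R=np.array(c['R']);print('cam',-R.T@c['t'])
im=env.grab_frame("side");cv2.imwrite("pics/s1.png",im[:,:,::-1])
E
```

```text
[ 5.74569461e+02 -1.91471172e-02  2.13231103e+02] [-1.79911599e+02 -1.09753613e-03  8.99968503e+01] [ 0.41992666 -0.13914673  0.15512165] 91.25015451803458
{'fx': 351.1638654339517, 'fy': 351.1638654339517, 'cx': 281.47058872362936, 'cy': 213.20781665857325, 'k1': -0.08493444313699199, 'R': array([[ 9.99999316e-01, -4.97442667e-04, -1.05855531e-03],
       [-1.65676770e-04, -9.56168650e-01,  2.92816469e-01],
       [-1.15781680e-03, -2.92816093e-01, -9.56168079e-01]]), 't': array([-575.38241941,  -32.52575427,  392.52383929])}
cam [575.83110778  83.55097087 384.2337677 ]invalid input
```

View pics/w1.png

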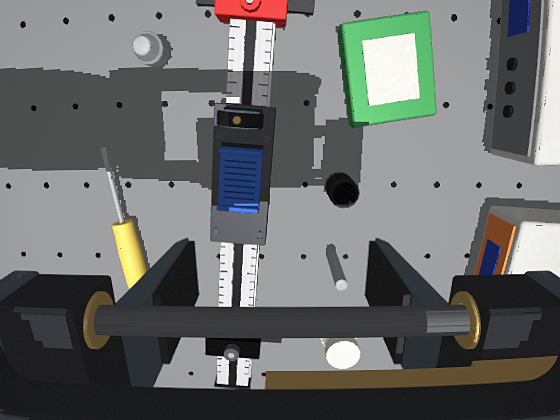

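The jog was refused, probably because rows need every key. The wrist view from the start pose still shows the plate from about (219,148) to (259,213), the red screw at (250,2) and the black screw at (231,354). I'll measure from it.

```bash
python3 - <<'E'
from h import *
c=np.load("cw1.npy",allow_pickle=True).item()
im=cv2.imread("pics/w1.png")[:,:,::-1]
ce,s,mr,M=blob(im,'blue',(200,130,280,225));print(ce,s)
print(pix2w(c,[ce],54).round(1),pix2w(c,cv2.boxPoints(mr),54).round(1).tolist())
print('red',pix2w(c,[[250,2]],56).round(1),'blk',pix2w(c,[[231,354]],56).round(1))
print('carr near',pix2w(c,[[211,241],[266,244]],43).round(1).tolist())
E
python3 -m jog '[{"dx":-0.02,"dy":0.006,"dz":0,"wx":0,"wy":0,"wz":-0.046,"grip":1},{"dx":-0.0195,"dy":0.006,"dz":0,"wx":0,"wy":0,"wz":-0.046,"grip":1},{"dx":0,"dy":0,"dz":-0.03,"wx":0,"wy":0,"wz":0,"grip":1},{"dx":0,"dy":0,"dz":-0.03,"wx":0,"wy":0,"wz":0,"grip":1},{"dx":0,"dy":0,"dz":0,"wx":0,"wy":0,"wz":0,"grip":1},{"dx":0,"dy":0,"dz":0,"wx":0,"wy":0,"wz":0,"grip":1},{"dx":0,"dy":0,"dz":0,"wx":0,"wy":0,"wz":0,"grip":1},{"dx":0,"dy":0,"dz":0,"wx":0,"wy":0,"wz":0,"grip":1}]' 20
```

```text
[239.42878486 179.62350598] [ 217  147   46   67 2008]
[[535.2  16.1  54. ]] [[510.0, -14.9, 54.0], [517.3, 48.0, 54.0], [557.4, 45.1, 54.0], [552.2, -17.8, 54.0]]
red [[548.8 170.7  56. ]] blk [[ 518.1 -184.1   56. ]]
carr near [[501.7, -51.3, 43.0], [559.2, -54.6, 43.0]]
time_s: 1.0
ee_pos: [536.6, 12.0, 155.5]
ee_rot: [179.8, -0.0, 84.7]
force: [0.9, -0.2, -0.3]
gripper_width: 30.0
```

The plate centre is about (535.3, 15.5), the rail is turned -5°, and the travel needed is about 73.5 mm. I'll correct for this and descend to about 20 mm above the plate.

```bash
python3 -m jog '[{"dx":-0.001,"dy":0.0035,"dz":-0.02,"wx":0,"wy":0,"wz":0.005,"grip":1},{"dx":0,"dy":0,"dz":-0.03,"wx":0,"wy":0,"wz":0,"grip":1},{"dx":0,"dy":0,"dz":-0.03,"wx":0,"wy":0,"wz":0,"grip":1},{"dx":0,"dy":0,"dz":0,"wx":0,"wy":0,"wz":0,"grip":1},{"dx":0,"dy":0,"dz":0,"wx":0,"wy":0,"wz":0,"grip":1},{"dx":0,"dy":0,"dz":0,"wx":0,"wy":0,"wz":0,"grip":1}]' 20
python3 - <<'E'
from h import *
im=env.grab_frame("wrist")
sd=env.grab_frame("side")
a=cv2.resize(sd[110:250,190:370],(720,560),interpolation=cv2.INTER_CUBIC)
cv2.imwrite("pics/s2.png",a[:,:,::-1]);cv2.imwrite("pics/w2.png",im[:,:,::-1])
E
```

```text
time_s: 1.6
ee_pos: [536.2, 15.5, 75.9]
ee_rot: [179.8, -0.0, 85.0]
force: [-0.2, 0.3, -0.7]
gripper_width: 0.3
```

View pics/w2.png

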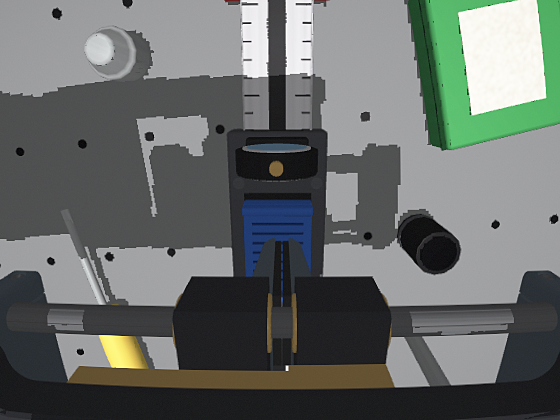

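View pics/s2.png

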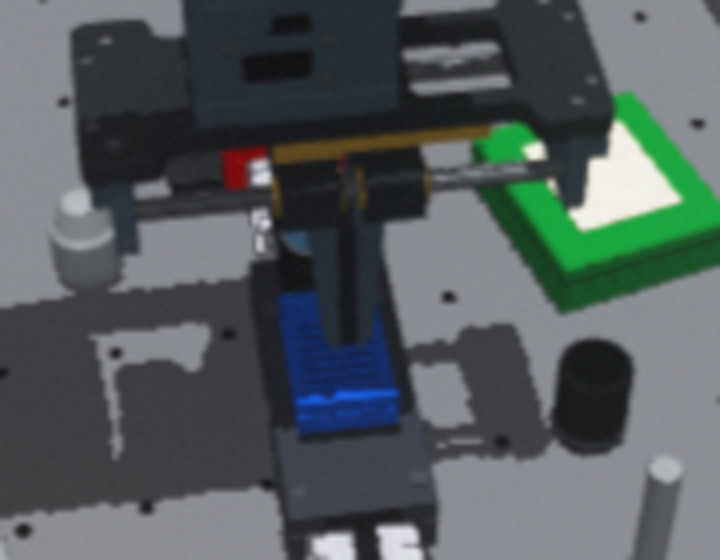

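In the wrist view the fingertips (about x 283) are centred on the plate (about x 278) to within 1–2 mm and aligned with it. The side view shows them over the plate between the ridges. Next I press down gradually.

```bash
python3 -m jog '[{"dx":-0.001,"dy":0,"dz":-0.01,"wx":0,"wy":0,"wz":0,"grip":1},{"dx":0,"dy":0,"dz":-0.006,"wx":0,"wy":0,"wz":0,"grip":1},{"dx":0,"dy":0,"dz":-0.004,"wx":0,"wy":0,"wz":0,"grip":1},{"dx":0,"dy":0,"dz":-0.002,"wx":0,"wy":0,"wz":0,"grip":1},{"dx":0,"dy":0,"dz":-0.001,"wx":0,"wy":0,"wz":0,"grip":1},{"dx":0,"dy":0,"dz":0,"wx":0,"wy":0,"wz":0,"grip":1},{"dx":0,"dy":0,"dz":0,"wx":0,"wy":0,"wz":0,"grip":1}]'
```

```text
time_s: 2.4
ee_pos: [533.1, 15.5, 52.2]
ee_rot: [-180.0, 0.0, 85.0]
force: [-4.1, 0.3, 11.5]
gripper_width: 0.1
```

```bash
python3 -m jog '[{"dx":0,"dy":0,"dz":-0.001,"wx":0,"wy":0,"wz":0,"grip":1},{"dx":0,"dy":0,"dz":-0.001,"wx":0,"wy":0,"wz":0,"grip":1},{"dx":0,"dy":0,"dz":-0.001,"wx":0,"wy":0,"wz":0,"grip":1},{"dx":0,"dy":0,"dz":0,"wx":0,"wy":0,"wz":0,"grip":1},{"dx":0,"dy":0,"dz":0,"wx":0,"wy":0,"wz":0,"grip":1}]'
```

```text
time_s: 2.9
ee_pos: [533.1, 15.5, 49.4]
ee_rot: [-180.0, 0.0, 85.0]
force: [-5.2, 1.1, 15.7]
gripper_width: 0.7
```

```bash
python3 -m jog '[{"dx":0,"dy":0,"dz":-0.001,"wx":0,"wy":0,"wz":0,"grip":1},{"dx":0,"dy":0,"dz":-0.0005,"wx":0,"wy":0,"wz":0,"grip":1},{"dx":0,"dy":0,"dz":0,"wx":0,"wy":0,"wz":0,"grip":1},{"dx":0,"dy":0,"dz":0,"wx":0,"wy":0,"wz":0,"grip":1}]'
```

```text
time_s: 3.3
ee_pos: [533.1, 15.5, 48.1]
ee_rot: [-180.0, 0.0, 85.0]
force: [-4.8, -0.7, 13.3]
gripper_width: 0.5
```

The plate is about 5 mm down with roughly 14 N on it. I'll now push gently along the rail.

```bash
python3 -m jog '[{"dx":0.0001,"dy":0.001,"dz":0,"wx":0,"wy":0,"wz":0,"grip":1},{"dx":0.0002,"dy":0.002,"dz":0,"wx":0,"wy":0,"wz":0,"grip":1},{"dx":0.0003,"dy":0.003,"dz":0,"wx":0,"wy":0,"wz":0,"grip":1},{"dx":0.0003,"dy":0.003,"dz":0,"wx":0,"wy":0,"wz":0,"grip":1},{"dx":0.0003,"dy":0.003,"dz":0,"wx":0,"wy":0,"wz":0,"grip":1},{"dx":0.0003,"dy":0.003,"dz":0,"wx":0,"wy":0,"wz":0,"grip":1},{"dx":0.0003,"dy":0.003,"dz":0,"wx":0,"wy":0,"wz":0,"grip":1},{"dx":0.0002,"dy":0.002,"dz":0,"wx":0,"wy":0,"wz":0,"grip":1},{"dx":0,"dy":0,"dz":0,"wx":0,"wy":0,"wz":0,"grip":1}]'
python3 - <<'E'
from h import *
sd=env.grab_frame("side")
a=cv2.resize(sd[110:250,190:370],(720,560),interpolation=cv2.INTER_CUBIC)
cv2.imwrite("pics/s3.png",a[:,:,::-1]);print(env.state()['force'],env.state()['ee_pos'])
E
```

```text
time_s: 4.2
ee_pos: [534.9, 35.8, 48.0]
ee_rot: [-179.9, -0.0, 85.0]
force: [-5.2, 1.0, 14.5]
gripper_width: 0.3
[-5.44190835  0.42194611 15.63482211] [534.8575588   35.77884707  48.0025803 ]
```

View pics/s3.png

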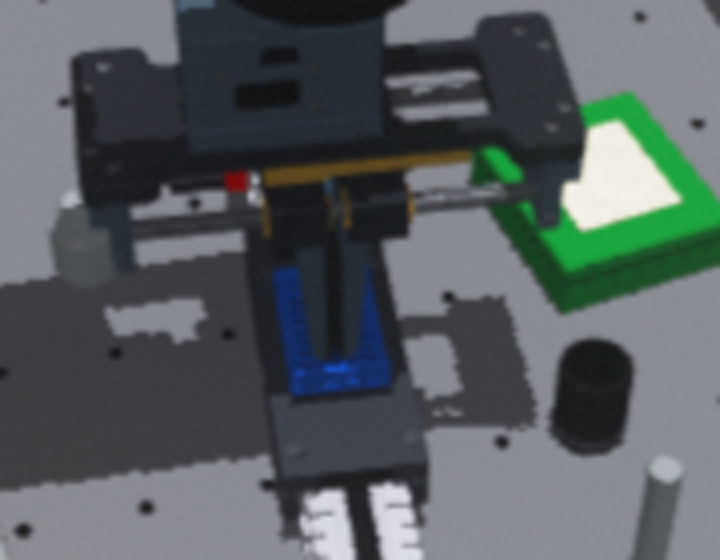

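The side view shows the carriage following, with the tips still between the ridges. About 53 mm remains.

```bash
python3 -m jog '[{"dx":0.0002,"dy":0.002,"dz":0,"wx":0,"wy":0,"wz":0,"grip":1},{"dx":0.0003,"dy":0.004,"dz":0,"wx":0,"wy":0,"wz":0,"grip":1},{"dx":0.0004,"dy":0.005,"dz":0,"wx":0,"wy":0,"wz":0,"grip":1},{"dx":0.0004,"dy":0.005,"dz":0,"wx":0,"wy":0,"wz":0,"grip":1},{"dx":0.0004,"dy":0.005,"dz":0,"wx":0,"wy":0,"wz":0,"grip":1},{"dx":0.0004,"dy":0.005,"dz":0,"wx":0,"wy":0,"wz":0,"grip":1},{"dx":0.0004,"dy":0.005,"dz":0,"wx":0,"wy":0,"wz":0,"grip":1},{"dx":0.0004,"dy":0.004,"dz":0,"wx":0,"wy":0,"wz":0,"grip":1},{"dx":0.0003,"dy":0.003,"dz":0,"wx":0,"wy":0,"wz":0,"grip":1},{"dx":0.0002,"dy":0.002,"dz":0,"wx":0,"wy":0,"wz":0,"grip":1}]'; python3 -m jog '[{"dx":0.0002,"dy":0.002,"dz":0,"wx":0,"wy":0,"wz":0,"grip":1},{"dx":0.0002,"dy":0.002,"dz":0,"wx":0,"wy":0,"wz":0,"grip":1},{"dx":0.0001,"dy":0.001,"dz":0,"wx":0,"wy":0,"wz":0,"grip":1},{"dx":0,"dy":0,"dz":0,"wx":0,"wy":0,"wz":0,"grip":1}]'
```

```text
time_s: 5.25
ee_pos: [538.2, 75.7, 48.0]
ee_rot: [-179.9, 0.0, 85.0]
force: [-5.8, -0.1, 14.1]
gripper_width: 0.2
time_s: 5.65
ee_pos: [538.7, 80.7, 48.0]
ee_rot: [-179.9, -0.0, 85.0]
force: [-4.4, -0.2, 13.9]
gripper_width: 0.3
```

```bash
python3 -m jog '[{"dx":0.0001,"dy":0.001,"dz":0,"wx":0,"wy":0,"wz":0,"grip":1},{"dx":0.0001,"dy":0.001,"dz":0,"wx":0,"wy":0,"wz":0,"grip":1},{"dx":0.0001,"dy":0.001,"dz":0,"wx":0,"wy":0,"wz":0,"grip":1},{"dx":0.0001,"dy":0.001,"dz":0,"wx":0,"wy":0,"wz":0,"grip":1},{"dx":0.0001,"dy":0.001,"dz":0,"wx":0,"wy":0,"wz":0,"grip":1},{"dx":0,"dy":0,"dz":0,"wx":0,"wy":0,"wz":0,"grip":1}]'; python3 -m jog '[{"dx":0.0001,"dy":0.001,"dz":0,"wx":0,"wy":0,"wz":0,"grip":1},{"dx":0.0001,"dy":0.001,"dz":0,"wx":0,"wy":0,"wz":0,"grip":1},{"dx":0,"dy":0,"dz":0,"wx":0,"wy":0,"wz":0,"grip":1}]'
```

```text
time_s: 6.25
ee_pos: [539.1, 85.6, 48.0]
ee_rot: [-179.9, 0.0, 85.0]
force: [-4.8, -0.4, 15.3]
gripper_width: 0.3
time_s: 6.55
ee_pos: [539.3, 87.6, 48.0]
ee_rot: [-179.9, 0.0, 85.0]
force: [-5.8, -0.6, 14.5]
gripper_width: 0.7
```

```bash
for i in 1; do python3 -m jog '[{"dx":0.0001,"dy":0.001,"dz":0,"wx":0,"wy":0,"wz":0,"grip":1},{"dx":0.0001,"dy":0.001,"dz":0,"wx":0,"wy":0,"wz":0,"grip":1},{"dx":0,"dy":0,"dz":0,"wx":0,"wy":0,"wz":0,"grip":1}]';done; python3 -m jog '[{"dx":0.0001,"dy":0.001,"dz":0,"wx":0,"wy":0,"wz":0,"grip":1},{"dx":0,"dy":0,"dz":0,"wx":0,"wy":0,"wz":0,"grip":1}]'
```

```text
time_s: 6.85
ee_pos: [539.4, 89.6, 48.0]
ee_rot: [-179.9, 0.0, 85.0]
force: [-5.1, 0.1, 14.1]
gripper_width: 0.4
time_s: 7.05
ee_pos: [539.5, 90.6, 48.0]
ee_rot: [-179.9, 0.0, 85.0]
force: [-5.6, -1.1, 15.3]
gripper_width: 0.3
```

```bash
python3 -m jog '[{"dx":0.0001,"dy":0.001,"dz":0,"wx":0,"wy":0,"wz":0,"grip":1},{"dx":0,"dy":0,"dz":0,"wx":0,"wy":0,"wz":0,"grip":1}]'; python3 -m jog '[{"dx":0.0001,"dy":0.001,"dz":0,"wx":0,"wy":0,"wz":0,"grip":1},{"dx":0,"dy":0,"dz":0,"wx":0,"wy":0,"wz":0,"grip":1}]'
python3 - <<'E'
from h import *
c=env.get_calibration("wrist");im=env.grab_frame("wrist");sc=env.grab_frame("scene")
a=cv2.resize(im[60:340,140:420],(560,560),interpolation=cv2.INTER_CUBIC)
cv2.imwrite("pics/w4.png",a[:,:,::-1])
cv2.imwrite("pics/w4f.png",im[:,:,::-1]);np.save("cw4.npy",c,allow_pickle=True);cv2.imwrite("pics/sc4.png",sc[:,:,::-1])
E
```

```text
time_s: 7.25
ee_pos: [539.6, 91.5, 48.0]
ee_rot: [-179.9, 0.0, 85.0]
force: [-5.6, -0.1, 15.3]
gripper_width: 0.4
time_s: 7.45
ee_pos: [539.6, 91.7, 47.9]
ee_rot: [-179.9, 0.1, 85.1]
force: [-4.9, -3.3, 14.6]
gripper_width: 0.2
```

View pics/w4.png

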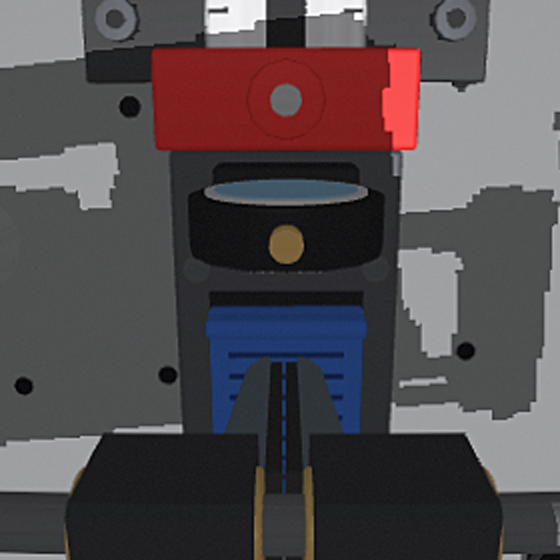

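The wrist crop shows the carriage's end face flush against the red stop (edge at row 150). The side force has risen and the tool has stopped, so this is contact. One small extra nudge to confirm, then lift straight up.

```bash
python3 -m jog '[{"dx":0,"dy":0.0005,"dz":0,"wx":0,"wy":0,"wz":0,"grip":1},{"dx":0,"dy":0,"dz":0,"wx":0,"wy":0,"wz":0,"grip":1},{"dx":0,"dy":0,"dz":0,"wx":0,"wy":0,"wz":0,"grip":1}]'; python3 -m jog '[{"dx":0,"dy":0,"dz":0.001,"wx":0,"wy":0,"wz":0,"grip":1},{"dx":0,"dy":0,"dz":0.0015,"wx":0,"wy":0,"wz":0,"grip":1},{"dx":0,"dy":0,"dz":0.0015,"wx":0,"wy":0,"wz":0,"grip":1},{"dx":0,"dy":0,"dz":0.0015,"wx":0,"wy":0,"wz":0,"grip":1},{"dx":0,"dy":0,"dz":0.002,"wx":0,"wy":0,"wz":0,"grip":1},{"dx":0,"dy":0,"dz":0.004,"wx":0,"wy":0,"wz":0,"grip":1},{"dx":0,"dy":0,"dz":0.01,"wx":0,"wy":0,"wz":0,"grip":1},{"dx":0,"dy":0,"dz":0.03,"wx":0,"wy":0,"wz":0,"grip":1},{"dx":0,"dy":0,"dz":0.03,"wx":0,"wy":0,"wz":0,"grip":1},{"dx":0,"dy":0,"dz":0,"wx":0,"wy":0,"wz":0,"grip":1}]'; python3 -m jog '[{"dx":0,"dy":0,"dz":0.03,"wx":0,"wy":0,"wz":0,"grip":1},{"dx":0,"dy":0,"dz":0.03,"wx":0,"wy":0,"wz":0,"grip":1},{"dx":0,"dy":0,"dz":0,"wx":0,"wy":0,"wz":0,"grip":1},{"dx":0,"dy":0,"dz":0,"wx":0,"wy":0,"wz":0,"grip":1}]'
python3 - <<'E'
from h import *
im=env.grab_frame("wrist");cv2.imwrite("pics/w5.png",im[:,:,::-1])
E
```

```text
time_s: 7.85
ee_pos: [539.6, 91.7, 48.0]
ee_rot: [-179.9, 0.1, 85.1]
force: [-5.6, -4.9, 14.0]
gripper_width: 0.5
time_s: 8.85
ee_pos: [543.7, 93.6, 132.4]
ee_rot: [179.5, -0.1, 85.0]
force: [0.9, -0.1, 0.2]
gripper_width: 0.8
time_s: 9.25
ee_pos: [540.5, 93.1, 187.9]
ee_rot: [180.0, -0.0, 85.0]
force: [0.1, -1.4, -0.1]
gripper_width: 0.3
```

View pics/w5.png

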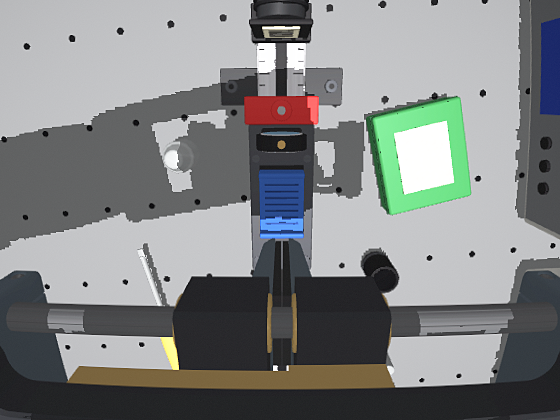

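The wrist view shows the carriage against the red stop, with its lower edge at row 124 and no visible gap. The plate is free of the fingers and nothing else has been shifted. I'll hand in.

```bash
python3 -c "
from workcell import env
print(env.job_done(), env.state()['time_s'])"
```

```text
the job is handed in; nothing more can be done
the job is handed in; nothing more can be done
```

The lens carriage is against the red stop with the plate released, and the job is handed in at about 9.3 s of the 42 s allowed; no verdict was reported.

- **Press:** I pressed the blue plate about 5 mm down with the shut fingertips, at about 14 N.
- **Push:** I pushed the carriage about 76 mm along the rail, at 1 mm per row near the end. At the stop the tool stalled at y = 91.7 mm and the side force rose to about 5 N.
- **Release:** I lifted straight up, and the contact force dropped to about zero.

**Last checks:** The final wrist picture shows no gap between the carriage and the red stop, the fingers well clear, and none of the things in that view shifted. I did not measure the gap or the plate's height separately after the release. The post, screw jar and most of the screwdriver were out of that last view.

**Disagreements:**
- The first move command was refused because its rows did not list every key, and the arm did not move.
- Contact came about 2.5 mm later than my camera estimate.
- A steady sideways force of about 5 N across the rail showed while pressing. I did not find the cause, and it vanished on lift-off.

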